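Throw away the worn compound stub through the lever-lid waste bin

ROBOT

A 6-joint arm with a two-finger parallel gripper is mounted at the origin on the work surface. World frame = base frame: x ahead of the robot, y to its left, z up, the work surface at z = 0. Lengths are in m, angles in rad, forces in N, time in s.
With the tool pointing down it reaches from about 0.325 to 0.9 m from the base axis. Payload 6.1 kg.
Tool frame: the origin (TCP) lies at the very end of the fingers, on their centre line; the grasp point (between the pads) lies arm.grip_point_offset behind it (arm.grip_point_offset is the distance from the TCP to the grasp point, in m); z points along the fingers, y is the line along which they close (so a half turn about z gives the same grasp; the last joint's range is limited). The gripper opens to 87 mm and grips with 3 to 60 N. Pads are 19 mm wide; open, the fingers measure 117 mm over their backs; the gripper's body (75 mm by 190 mm) begins 51 mm behind the grasp point.
Start: joints at [1.086, 0.22, 1.526, -0, 1.395, -0.126], TCP at [0.219, 0.585, 0.223] pointing down, gripper open.
Joint ranges: [-2.98, 2.98], [-0.91, 2.08], [0.09, 2.57], [-1.24, 4.39], [0.2, 2.65], [-2.68, 2.68]. Speed limits (rad/s): [2.57, 2.57, 3.01, 3.14, 3.14, 3.14].

INTERFACE

Orientations are given as a unit quaternion [w, x, y, z].
In Python, from rig import arm, cams, ticket gives the robot as it stands. Calls block until the motion is done:
- arm.movep(position, orientation): joint-space move of the TCP to a pose.
- arm.line_to(position, attitude=None, rate=0.15, f_stop=None): straight line of the TCP; attitude=None keeps the orientation; rate is the mean speed in m/s. With f_stop (N) it stops when the force on the tool has changed by that much, and returns True; else False.
- arm.goto_joints(angles): joint-space move.
- arm.gripper_to(opening): finger opening in m; the grip force is fixed at half the most; returns when the fingers have stopped.
- arm.dwell(seconds).
- arm.inverse_kinematics(position, orientation): joint angles nearest the present ones, or None.
- arm.sense(): the state.
- cams.capture(name): name is "scene" or "top" or "wrist"; returns a dict with "pixels" (480x640x3 uint8, red, green, blue), "camera_matrix" (3x3 intrinsics, pixels), "k1" (the pictures are not rectified: a ray, as slopes to the right and down, at radius r is drawn at 1 + k1 r^2 times it, then the intrinsics apply), "eye" and "rotation" of the camera in the world. Camera axes: x right, y down, z forward; pixel columns grow to the right and rows downward; lengths in m; the calibration is good to about 2 mm. A picture is of the moment at which its call begins. There is no depth.
A pose or a line that the arm cannot do raises arm.PlanningError and nothing moves.
- ticket.close_job(): hands the job in; it is judged then, once.
The state is a dict: "time": time; "joint_pos": joint angles; "joint_vel": joint speeds; "joint_efforts": joint torques, N m; "eef_pos": TCP position; "tcp_rot": TCP orientation; "contact_force": force on the tool from outside, world axes, zero at the start; "ft_torque": the same for the moment, N m; "grip_width": finger opening in m; "gripper_force": force on a finger pad.
Only numpy, scipy, OpenCV 4.12 (cv2) and the standard library are available. Lean on these libraries where they do the work, as an engineer would, in place of code of your own. Each camera call takes 0.05 s, during which the arm holds its last target. There are 200 camera calls.

TASK

Put the short, used-up stub of polishing compound crosswise on the waste bin's feed chute and let go, so that it waits against the shut lid. Then push the bin's side lever all the way down and keep it down, holding the lid raised, until the stub has rolled into the bin, and let go so that the lid closes. Leave the two full-length sticks where they lie.

Things in the scene. Friction and masses are not known exactly. Their poses are not given: they have to be found in the camera images.
- stub: used stub of polishing compound in a card sleeve: a plain cylinder 38 mm in diameter and 70 mm long, about 0.11 kg, lying on the bench; the shortest of three like sticks, whose places are swapped at random. Origin at its centre (19 mm above the bench at the start), its x axis along the cylinder. It rolls freely.
- stick_a: full-length stick of compound, same card sleeve, 38 mm in diameter, 130 mm long, lying on the bench; origin at its centre, x along the cylinder. To be left alone: it must not be shifted by more than 40 mm.
- stick_b: second full-length stick, just like stick_a; to be left alone in the same way.
- bin: grey sheet-metal waste bin fixed to the bench, 180 mm (its x) by 140 mm (its y) by 120 mm high, walls 4 mm, open on top under its lid. Origin at the centre of its underside, z up. A steel feed chute leads down to its -x rim; the lever is on its +y side, with a linkage housing near the back that reaches y = 100 mm and 135 mm high. Inside the bin, things rest well below the rim.
- chute_floor (a point): point on the chute's floor midway between its cheeks, a good place to let go of the stub: bin x = -165 mm, 142 mm above the bench. Axes as the bin's. The floor is straight, 122 mm high at bin x = -90, rising 15 degrees (0.26 rad) towards -x to 160 mm at x = -232. Cheeks: 96 mm apart inside (along bin y), 28 mm above the floor.
- chute_end (a point): point on the chute's floor at its lower end, at bin x = -94 mm, 123 mm high, where the shut lid's upright front apron (130 mm wide, top 172 mm above the bench) closes the chute. A cylinder laid across the chute (along the bin's y) rolls down and stops against it, its centre about 20 mm before it. When the lid is raised it rolls into the bin within about a second.
- lever: lever on the bin's +y side, pivoting at its origin about the bin's y (pivot at bin x = 50, y = 110, z = 105 mm), reaching 150 mm towards -x to a black plate 45 mm (along) by 90 mm (across, bin y = 100 to 190) by 8 mm. At rest it points up by 0.2 rad; its stop is 0.42 rad lower. It lifts the lid; spring and lid weight return it. Roughly 5 to 10 N at the plate moves it and keeps it down.
- lever_pad (a point): point on top of the lever's black plate at which to push down, 45 mm out (+y) from the lever's pivot, 135 mm from the pivot axis; 137 mm above the bench at rest, 80 mm when fully down (it travels 57 mm down and stays within 3 mm in x). It moves with the lever.
- lid (a joint): angle of the bin's lid about its hinge at the back rim (bin x = 90 mm, 124 mm high): 0 shut, 1.1 rad when the lever is fully down; the front edge swings up. Always 2.62 times the lever's angle.
Not all that is in view belongs to the job. What is shaped like the stub but pink or purple is not meant.

How it is judged:
By the outcome, as a careful person would: the job done as asked, in the order asked, and still so for the second after the job is handed in, with the robot touching nothing.
It also fails if it takes over 53 s, if anything falls off the work surface, if the arm or the gripper's body presses on something with over 40 N, if the wrist force passes 120 N, or if a joint passes its speed limit or range.

## Working session

There is one attempt and no reset: what is moved stays moved. The work goes in short steps, each a Python script; the robot and the scene stay as the last script left them, time stands still between calls to the robot, and variables do not carry over. Pictures are saved under pics/ and viewed, at most 10 in all, crops included, and the job is handed in when it is done.

```bash
mkdir -p pics; ls; python3 - <<'E'
from rig import arm,cams
import cv2,pickle
for n in("scene","top"):
    c=cams.capture(n); pickle.dump(c,open(f"{n}.pkl","wb")); cv2.imwrite(f"pics/{n}.png",c["pixels"][:,:,::-1])
    print(n,c["eye"],c["rotation"],c["camera_matrix"],c["k1"])
s=arm.sense();print(s["time"],s["tcp_rot"],arm.grip_point_offset)
E
```

```text
pics
scene [ 1.02711444 -0.32310896  1.19741723] [-0.23831379  0.8713954   0.41138791 -0.12098171] [[544.88148233   0.         317.54779639]
 [  0.         544.88148233 224.1773104 ]
 [  0.           0.           1.        ]] -0.16401160881835294
top [0.38122682 0.09672515 1.11432518] [-0.04839426  0.70618209 -0.70442251  0.05247642] [[460.99385353   0.         320.8829273 ]
 [  0.         460.99385353 238.14071613]
 [  0.           0.           1.        ]] -0.07194722398939159
0.1 [-2.55103147e-04  1.78432604e-01  9.83951755e-01 -8.26769988e-04] 0.0187
```

View pics/scene.png

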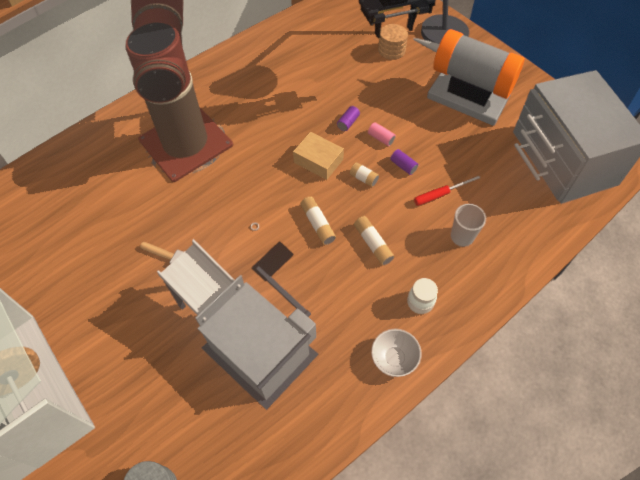

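View pics/top.png

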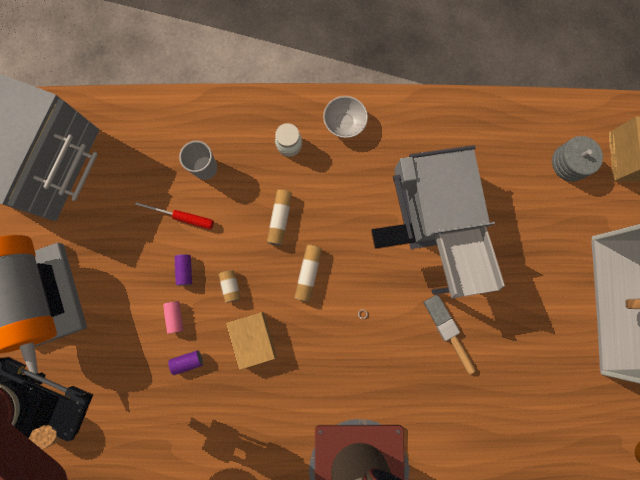

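Top view: the stub candidates are the brown/white stick at (229,286), the longer ones at (280,217) and (309,273), purple at (183,270) and (185,362), and pink at (172,317). The shortest brown/white stick is the one at (229,286). The bin is at about (445,195), its chute at (470,262) and the lever plate at (390,237).

```bash
cat > h.py <<'E'
import numpy as np,cv2,pickle
from scipy.spatial.transform import Rotation as R
def mat(c):
    r=np.array(c["rotation"]);return R.from_quat(r,scalar_first=True).as_matrix() if r.size==4 else r
def ray(c,p):
    K=np.array(c["camera_matrix"]);d=np.array([c["k1"],0,0,0,0.])
    # k1 is the drawing factor 1+k1 r^2 on the ideal slopes, as OpenCV's
    u=cv2.undistortPointsIter(np.array([[p]],float),K,d,None,None,(3,50,1e-10))[0,0]
    return mat(c)@np.array([u[0],u[1],1])
def at(c,p,z):
    v=ray(c,p);e=np.array(c["eye"]);return e+v*(z-e[2])/v[2]
def proj(c,X):
    K=np.array(c["camera_matrix"]);M=mat(c).T
    X=np.atleast_2d(X).astype(float)
    return cv2.projectPoints(X,cv2.Rodrigues(M)[0],-M@np.array(c["eye"]),K,np.array([c["k1"],0,0,0,0.]))[0][:,0]
def crop(px,x0,y0,w,h,f,name):
    cv2.imwrite(name,cv2.resize(px[y0:y0+h,x0:x0+w,::-1],None,fx=f,fy=f,interpolation=cv2.INTER_CUBIC))
load=lambda n:pickle.load(open(n+".pkl","rb"))
E
python3 - <<'E'
from h import *
c=load("top")
crop(c["pixels"],365,135,150,170,3.5,"pics/binc.png")
crop(c["pixels"],150,180,190,145,4,"pics/stubc.png")
E
```

```text
(no output)
```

View pics/binc.png

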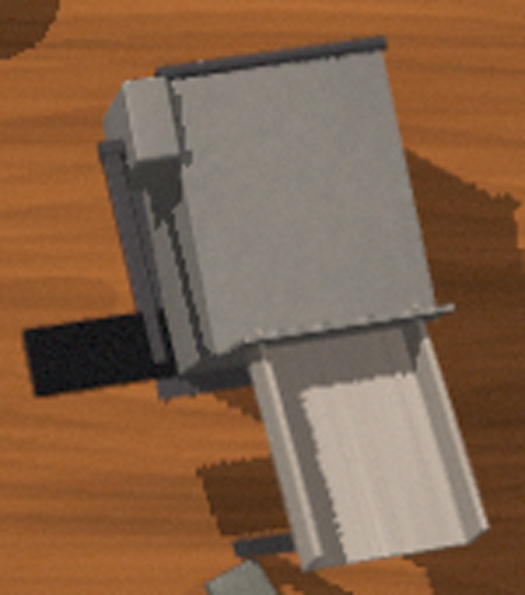

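View pics/stubc.png

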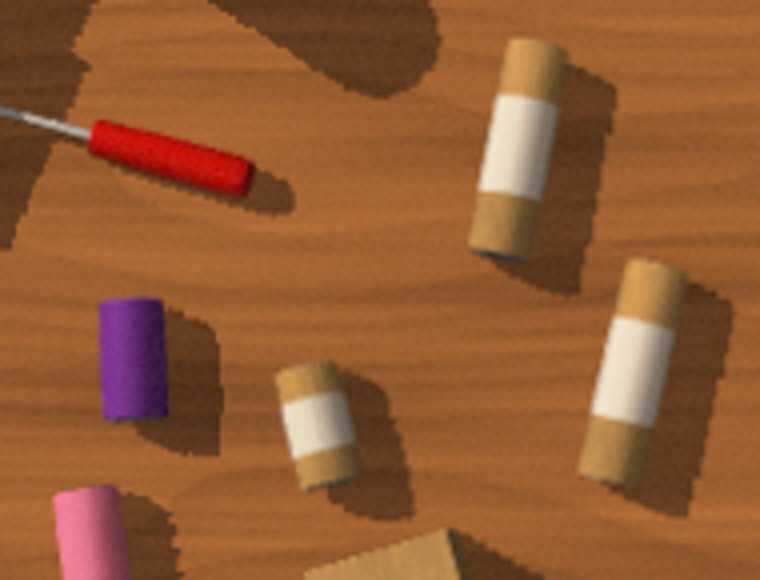

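The stub at top pixel (229,286) is clearly the short brown/white one, beside purple and pink decoys. The bin crop shows the apron edge from (235,347) to (455,308), the plate's outer edge from (22,332) to (38,396), and the cheek ends near (322,565) and (486,527).

```bash
python3 - <<'E'
from h import *
from scipy.optimize import least_squares
c=load("top")
f=lambda p,s,x0,y0:np.array([(p[0]+.5)/s-.5+x0,(p[1]+.5)/s-.5+y0])
b=lambda p:f(p,3.5,365,135); s=lambda p:f(p,4,150,180)
for n,p,q in(("stub",(306,366),(330,487)),("a",(537,42),(497,256)),("b",(655,262),(609,484))):
    P,Q=at(c,s(p),.022),at(c,s(q),.022);d=P-Q;print(n,(P+Q)/2,np.linalg.norm(d),np.arctan2(d[1],d[0]))
m=[((240,347),(-.094,.065,.172)),((455,308),(-.094,-.065,.172)),((30,364),(-.082,.190,.137)),
   ((318,562),(-.232,.049,.187)),((486,527),(-.232,-.049,.187)),((468,546),(-.232,-.048,.160))]
px=np.array([b(p) for p,_ in m]);X=np.array([x for _,x in m])
def pr(v):return proj(c,R.from_euler('z',v[2]).apply(X)+[v[0],v[1],0])
r=least_squares(lambda v:(pr(v)-px).ravel(),[.55,-.12,.2],loss='soft_l1')
print(r.x,(pr(r.x)-px).round(1).tolist()); np.save("bin.npy",r.x)
for q in((-.165,0,.142),(-.094,0,.123),(-.082,.155,.137)):print(R.from_euler('z',r.x[2]).apply(q)+[r.x[0],r.x[1],0])
E
```

```text
stub [0.42285861 0.30732379 0.022     ] 0.07304345770406011 0.22373104983219705
a [0.5903346  0.19185935 0.022     ] 0.13313413810777175 -0.1665833790477332
b [0.45553969 0.12170522 0.022     ] 0.13426670560455273 -0.1985285916676622
[ 0.63302352 -0.19335313  0.16317736] [[1.0, -1.5], [-0.5, -0.1], [-0.9, -0.1], [1.4, 1.5], [-0.1, 3.4], [-0.5, -1.5]]
[ 0.47021537 -0.22015807  0.142     ]
[ 0.54027221 -0.20862382  0.123     ]
[ 0.52693241 -0.05373338  0.137     ]
```

```bash
cat >> h.py <<'E'
def quat(th,tilt_axis=None,tilt=0):
    """tool pointing down, closing line at world angle th, then turned by tilt about a world axis"""
    f=(th+np.pi/2)/2
    r=R.from_quat([np.cos(f),np.sin(f),0,0])
    if tilt_axis is not None:r=R.from_rotvec(np.array(tilt_axis)*tilt)*r
    return r.as_quat(scalar_first=True)
def best(arm,pos,mk):
    """closing line th or th+pi: the one that is reachable with the last joint nearer the middle"""
    o=[(abs(j[5]),q) for q in mk if (j:=arm.inverse_kinematics(pos,q)) is not None]
    return min(o,key=lambda t:t[0])[1]
E
sed -i 's/^f=/f=/' h.py
python3 - <<'E'
from h import *
from rig import arm,cams
from scipy.optimize import least_squares
c=load("top");b=lambda p:np.array([(p[0]+.5)/3.5-.5+365,(p[1]+.5)/3.5-.5+135])
m=[((240,347),(-.094,.065,.172)),((455,308),(-.094,-.065,.172)),((30,364),(-.082,.190,.137)),
   ((318,562),(-.225,.049,.187)),((486,527),(-.225,-.049,.187)),((468,546),(-.232,-.048,.160))]
px=np.array([b(p) for p,_ in m]);X=np.array([x for _,x in m])
pr=lambda v:proj(c,R.from_euler('z',v[2]).apply(X)+[v[0],v[1],0])
r=least_squares(lambda v:(pr(v)-px).ravel(),[.55,-.12,.2],loss='soft_l1')
print(r.x,(pr(r.x)-px).round(1).tolist()); np.save("bin.npy",r.x)
th=.224+np.pi/2
q=best(arm,[.4225,.307,.15],[quat(th),quat(th+np.pi)])
arm.movep([.4225,.307,.15],q); np.save("q.npy",q)
w=cams.capture("wrist");pickle.dump(w,open("wrist.pkl","wb"));cv2.imwrite("pics/wrist.png",w["pixels"][:,:,::-1])
s=arm.sense();print(s["time"],s["joint_pos"],s["eef_pos"],s["grip_width"],w["eye"])
E
```

```text
[ 0.63123004 -0.19386794  0.16246622] [[1.3, -0.7], [-0.2, 0.8], [-0.6, 0.6], [0.9, -1.1], [-0.6, 0.9], [-0.3, -0.6]]
1.475 [ 4.78667835e-01  3.98214382e-02  1.86553335e+00  3.45929718e-04
  1.23550242e+00 -1.31676487e+00] [0.42243139 0.30788617 0.15037864] 0.08736274505131715 [0.34185924 0.28741572 0.31199621]
```

View pics/wrist.png

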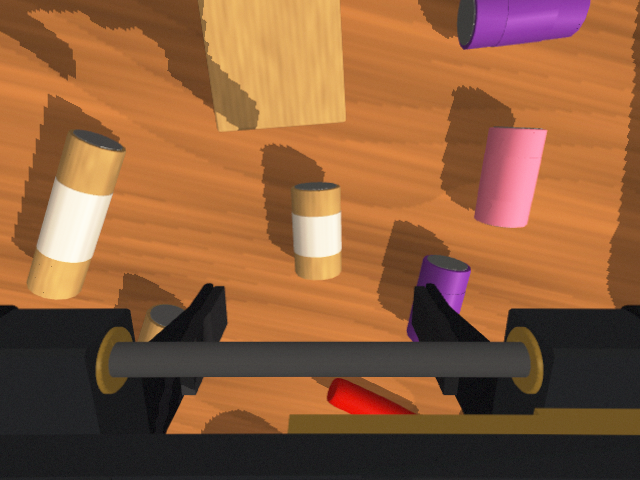

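The wrist view shows the stub upright in the image and centred near (317,233). Its axis lines up with the grasp, the fingers are clear, and the block lies well behind it.

```bash
python3 - <<'E'
from h import *
from rig import arm,cams
w=load("wrist")
A=at(w,(317,190),.038);B=at(w,(318,277),.010)
print(A,B,at(w,(292,232),.024),at(w,(341,232),.024),at(w,(317,235),.036))
q=np.load("q.npy")
def ends(x):return proj(w,x)
C=np.array([.4229,.3073,.019]);u=np.array([np.cos(.224),np.sin(.224),0])*.035
print(ends(np.array([C+u+[0,0,-.010],C-u+[0,0,.019],C+[0,0,.017]])))
E
```

```text
[0.39084808 0.29717743 0.038     ] [0.46830638 0.31528249 0.01      ] [0.42984651 0.28588482 0.024     ] [0.42144106 0.32314545 0.024     ] [0.42435707 0.30467827 0.036     ]
[[320.7000093  264.4155141 ]
 [320.83490149 187.91233796]
 [320.84476572 233.92058455]]
```

```bash
python3 - <<'E'
from h import *
from rig import arm,cams
w=load("wrist")
A=at(w,(317,190),.037);B=at(w,(318,278),.036);print(A,B,np.linalg.norm((A-B)[:2]),np.arctan2(*(B-A)[1::-1]))
L,Rr=at(w,(292,232),.022),at(w,(341,232),.022);print((L+Rr)/2,np.linalg.norm(L-Rr))
q=np.load("q.npy")
p=[.4245,.3055]
arm.line_to([*p,.006],rate=.12,f_stop=8)
arm.gripper_to(.025)
s=arm.sense();print(s["grip_width"],s["gripper_force"],s["eef_pos"])
arm.line_to([*p,.26],rate=.25)
s=arm.sense();print(s["time"],s["grip_width"],s["gripper_force"],s["contact_force"])
E
```

```text
[0.39102688 0.29721306 0.037     ] [0.45823996 0.31306777 0.036     ] 0.06905773779892183 0.23165259682643755
[0.42622563 0.30463388 0.022     ] 0.03846220218044206
0.03746841645025142 29.85594928264618 [0.42444912 0.30551477 0.00594015]
4.8667 0.03721354487337987 29.858310520648956 [ 0.02074363 -0.27477879 -0.89832817]
```

```bash
cat >> h.py <<'E'
def B(p):
    v=np.load("bin.npy");return R.from_euler('z',v[2]).apply(p)+[v[0],v[1],0]
def bd(p):return R.from_euler('z',np.load("bin.npy")[2]).apply(p)
E
python3 - <<'E'
from h import *
from rig import arm,cams
t=np.radians(15);n=bd([np.sin(t),0,np.cos(t)]);psi=np.load("bin.npy")[2]
F=B([-.165,0,.142]);H=F+n*.10
qs=[quat(psi+k,bd([0,1,0]),t) for k in(0,np.pi)]
q=best(arm,H,qs);np.save("qp.npy",q)
print(R.from_quat(q,scalar_first=True).as_matrix()[:,2],-n,arm.inverse_kinematics(H,q))
arm.movep(H,q)
w=cams.capture("wrist");pickle.dump(w,open("wrist2.pkl","wb"));cv2.imwrite("pics/wrist2.png",w["pixels"][:,:,::-1])
s=arm.sense();print(s["time"],s["eef_pos"]-H,s["grip_width"])
pts=[(-.225,.048,.187),(-.225,-.048,.187),(-.094,.048,.123),(-.094,-.048,.123),(-.094,.065,.172),(-.094,-.065,.172),(-.232,.048,.16),(-.232,-.048,.16)]
print(proj(w,np.array([B(p) for p in pts])).round())
E
```

```text
[-0.25541075 -0.04186461 -0.96592583] [-0.25541075 -0.04186461 -0.96592583] [-0.46243293  0.1952444   1.5474269  -0.15213055  1.6124212  -0.6149228 ]
6.825 [0.000428   0.00105459 0.00017943] 0.03739099457686975
[[202. 177.]
 [215. 319.]
 [426. 171.]
 [416. 300.]
 [429. 151.]
 [412. 357.]
 [215. 171.]
 [225. 300.]]
```

View pics/wrist2.png

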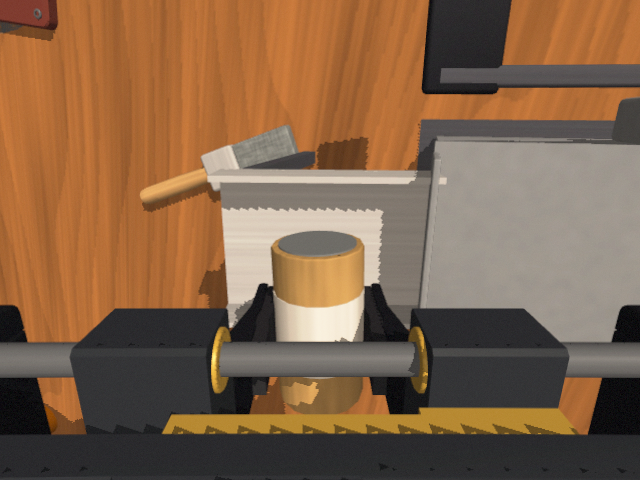

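The cheek sits about 3–5 px lower in the image than predicted, so I'll shift the bin about 2.5 mm toward its -y. The stub lies crosswise between the cheeks, so I'll place it and release.

```bash
python3 - <<'E'
from h import *
from rig import arm,cams
w=load("wrist2")
v=np.load("bin.npy");v[:2]+=bd([.0015,-.0025,0])[:2];np.save("bin.npy",v)
r0=np.array([.05,0,.105]);P=lambda rr,y:B([.05-rr*np.cos(.2)-.004*0,y,.105+rr*np.sin(.2)+.005])
print(proj(w,np.array([P(.1125,.1),P(.1575,.1)])).round())
t=np.radians(15);n=bd([np.sin(t),0,np.cos(t)])
F=B([-.165,0,.142])
arm.line_to(F+n*.03,rate=.15)
hit=arm.line_to(F+n*.004,rate=.03,f_stop=3)
s=arm.sense();print(hit,(s["eef_pos"]-F)@n,s["contact_force"])
arm.gripper_to(.06)
s=arm.sense();print(s["time"],s["contact_force"])
arm.line_to(F+n*.12,rate=.15)
c=cams.capture("scene")
cv2.imwrite("pics/s2.png",cv2.resize(c["pixels"][220:420,130:350,::-1],None,fx=3,fy=3,interpolation=cv2.INTER_CUBIC))
print(arm.sense()["time"])
E
```

```text
[[496.  91.]
 [418.  91.]]
True 0.005881116744689249 [0.83208262 0.26408657 5.19150233]
8.9083 [ 0.4903631  -0.10523126 -0.69951649]
9.875
```

View pics/s2.png

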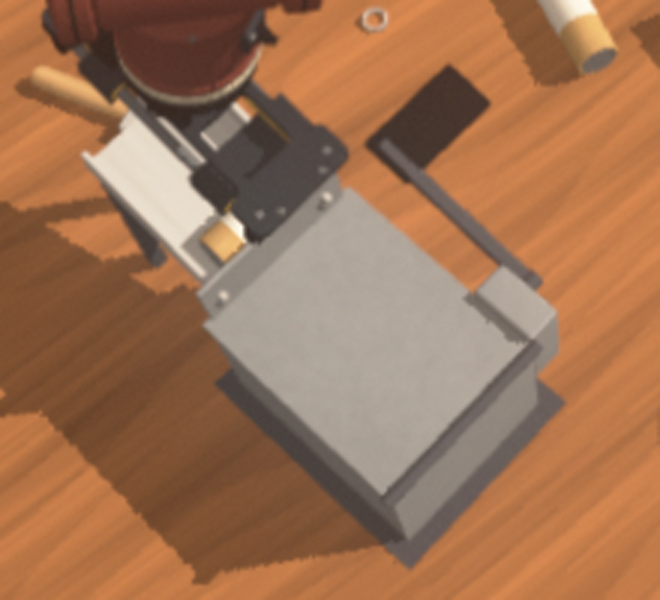

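The stub rests crosswise against the apron at about (222,240) in the crop. The lever plate at (430,125) is free.

```bash
python3 - <<'E'
from h import *
from rig import arm,cams
w=load("wrist2");T=R.from_quat(np.load("qp.npy"),scalar_first=True).as_matrix()
tc=T.T@(np.array(w["eye"])-(B([-.165,0,.142])));print("cam in tool",tc)
psi=np.load("bin.npy")[2];H=B([-.081,.158,.25])
for k in(0,np.pi):
    q=quat(psi+k);M=R.from_quat(q,scalar_first=True).as_matrix()
    off=R.from_euler('z',-psi).apply(M@np.array([tc[0],0,0]))
    j=arm.inverse_kinematics(H,q);print(k,off.round(3),None if j is None else np.round(j,2))
    if off[1]>0:np.save("ql.npy",q)
E
```

```text
cam in tool [ 0.08522915 -0.00053705 -0.26172564]
0 [0.    0.085 0.   ] [-0.25 -0.02  1.74 -0.    1.43 -0.41]
3.141592653589793 [ 0.    -0.085  0.   ] None
```

```bash
python3 - <<'E'
from h import *
from rig import arm,cams
q=np.load("ql.npy");P=lambda z:B([-.081,.158,z])
arm.gripper_to(0.0)
p0=np.array(arm.sense()["eef_pos"]);arm.line_to(p0+[0,0,.04],rate=.2)
arm.movep(P(.25),q)
arm.line_to(P(.15),rate=.2)
s0=arm.sense()["contact_force"]
h=arm.line_to(P(.074),rate=.05,f_stop=22)
s=arm.sense();print(h,s["eef_pos"],s["contact_force"],s0,s["time"])
arm.dwell(2.0)
s=arm.sense();print(s["eef_pos"],s["contact_force"],s["time"])
c=cams.capture("scene")
cv2.imwrite("pics/s3.png",cv2.resize(c["pixels"][200:420,130:350,::-1],None,fx=2.7,fy=2.7,interpolation=cv2.INTER_CUBIC))
E
```

```text
True [ 0.52915389 -0.05327789  0.08126356] [-5.87449247  2.17849565 15.65107786] [-0.02110369  0.83124105  0.15226496] 14.0917
[ 0.52909424 -0.05326816  0.08139725] [-5.46701031  0.76388763 13.70373415] 16.0917
```

View pics/s3.png

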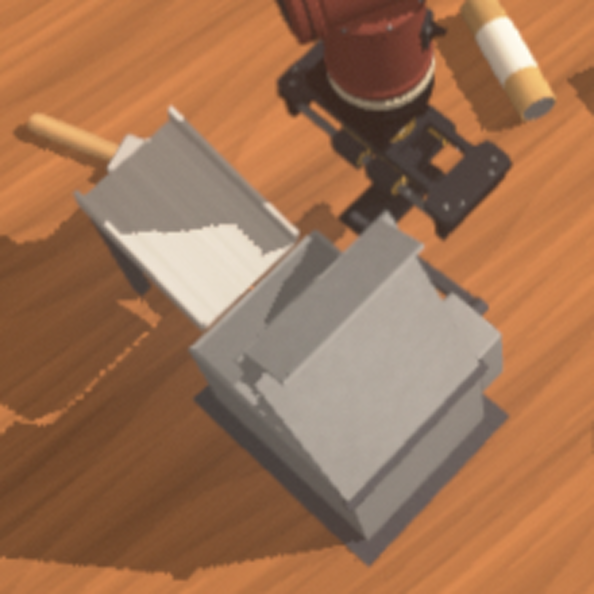

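The lid is up, the chute is empty and the stub has gone in. I'll press once more to make sure the lever is at its stop, then release.

```bash
python3 - <<'E'
from h import *
from rig import arm,cams
P=lambda z:B([-.081,.158,z])
h=arm.line_to(P(.077),rate=.02,f_stop=18)
s=arm.sense();print(h,s["eef_pos"],s["contact_force"])
arm.dwell(.7)
arm.line_to(P(.14),rate=.06); arm.line_to(P(.26),rate=.2)
arm.goto_joints([.5,*arm.sense()["joint_pos"][1:]])
arm.dwell(.5)
s=arm.sense();print(s["time"],s["contact_force"])
a=cams.capture("scene")["pixels"];b=cams.capture("top")["pixels"]
cv2.imwrite("pics/end.png",np.hstack([cv2.resize(a[200:420,130:350,::-1],(400,400)),cv2.resize(b[120:320,200:520,::-1],(400,400))]))
E
```

```text
False [ 0.52928694 -0.05333076  0.08043769] [-7.47255956  3.10741478 24.24098164]
21.0417 [ 0.34490793  0.64150943 -0.36824413]
```

View pics/end.png

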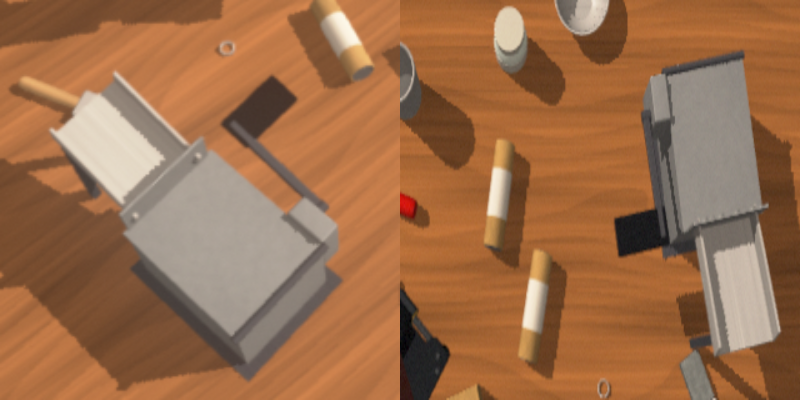

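The lid is shut, the chute is empty, the lever is back up, and both full sticks are where they were.

```bash
python3 -c "
from rig import ticket
print(ticket.close_job())"
```

```text
the job is handed in; nothing more can be done
None
```

The stub rolled off the chute into the bin while the lever was held down at its stop; the lid has closed again, the two full-length sticks were left alone, and the job was handed in at about 21 s.

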